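# Swing the vial tray square on its pivot plate

## Robot

A 6-joint arm with a two-finger parallel gripper is mounted at the origin on the work surface. World frame = base frame: x ahead of the robot, y to its left, z up, the work surface at z = 0. Lengths are in mm, angles in degrees, forces in N, time in s.
With the tool pointing down it reaches from about 300 to 850 mm from the base axis. Payload 4.2 kg.
Tool frame: the origin (TCP) lies midway between the tips of the shut fingers; the grasp point (between the pads) lies 19 mm behind it; x points along the fingers, z is the direction in which the jaws open and shut, and the axes are right-handed (so a half turn about x gives the same grasp; the last joint's range is limited). The gripper opens to 91 mm and grips with 3 to 60 N. Pads are 32 mm wide; open, the fingers measure 118 mm over their backs; the gripper's body (76 mm by 178 mm) begins 60 mm behind the grasp point.
Start: joints at [70.245, 18.312, 89.639, -0, 72.044, -1.146], TCP at [183.496, 544.952, 213.976] pointing down, gripper open.
Joint ranges: [-177.97, 177.97], [-48.28, 115.42], [12.27, 149.76], [-77.06, 257.06], [2.81, 150.46], [-146.56, 146.56]. Speed limits (degrees/s): [147.25, 147.25, 180, 180, 180, 180].

## Interface

Orientations are given as [roll, pitch, yaw] about the fixed x, y, z axes, in that order (R = Rz(yaw) Ry(pitch) Rx(roll)).
In Python, from workcell import env gives the robot as it stands.
- The arm moves only by the tool send_rows, never from a script. Its argument "commands" is a list that holds one entry, the list of rows, each a list of 6 numbers: the shift along the tool's x, y, z normalised to -1 to 1, where 1 is 0.1 m, then the turn, a rotation vector about the tool's x, y, z normalised to -1 to 1, where 1 is 2 pi rad. In form: [[[x, y, z, wx, wy, wz], ...]]. A call has 1 to 20 rows; each row is the pose to reach, as a shift and turn from the pose commanded when the call began, along the tool's axes at that moment, turning the shorter way round; what a row does not reach only later rows make up. A row lasts 1/8 s, in which the tool goes at most 62.5 mm and 10.7 degrees, less where a joint would pass 70% of its speed; a pose out of reach is approached as far as the arm can. A call with a number of a shift or a turn outside -1 to 1 is refused whole. A call with a gripper value outside its range is refused whole. "jaw" is the closure, from -1 (fully open) to 1 (shut), so that 0 is half open, set as the call begins (left out, the last holds). The fingers move at their own pace and stop on an object; "force" is the grip in N (left out, the last holds). Time passes only in rows, so rows that repeat a pose let the fingers close. It gives the time, the measured TCP pose, the force and the opening at its end, in the units of the state.
- env.state(): the state, without advancing time (a new reading comes with each control period).
- env.grab_frame(name): name is "scene" or "top" or "wrist"; returns (picture, depth): 420x560x3 uint8, red, green, blue; 420x560 float32, mm along the optical axis (not along the pixel's ray), 0 where there is no reading.
- env.get_calibration(name): a dict with "mtx" (3x3 intrinsics, pixels), "camera_from_world" (4x4, takes a point from world to camera coordinates). Camera axes: x right, y up, looking along -z (the intrinsics and any distortion apply to the point x, -y, -z); pixel columns grow to the right and rows downward; lengths in mm; the calibration is good to about 2 mm. A picture is of the moment at which its call begins: read the wrist's pose just before it. get_calibration takes no time and is no camera call; for the wrist camera it gives the pose at the moment of the call.
- env.job_done(): hands the job in, once; it reports no verdict.
The state is a dict: "time_s": time; "qpos": joint angles; "qvel": joint speeds; "effort": joint torques, N m; "ee_pos": TCP position; "ee_rot": TCP orientation; "force": force on the tool from outside, world axes, zero at the start; "torque": the same for the moment, N m; "gripper_width": finger opening in mm.
Only numpy, scipy, OpenCV 4.12 (cv2) and the standard library are available. Lean on these libraries where they do the work, as an engineer would, in place of code of your own. Each camera call takes 0.05 s, during which the arm holds its last target.

## Task

Two grey sample trays stand swung out on their pivot pins. Push the tray of small vials round on its pin until it lies squarely over its own metal base plate again, and leave the tray of wide jars as it is.

Things in the scene. Friction and masses are not known exactly. Their poses are not given: they have to be found in the camera images.
- vial_tray (a joint): Swing angle (rad) of the vial tray on its pin: 0 square over its plate, + counter-clockwise from above; range -0.6 to 1.3, no stop at 0; stiff, takes about 2.5 N at the far corner and stays where left. Grey open plastic tray 150 x 100 mm, walls 4 mm thick from 8.5 to 38.5 mm above the bench, holding 13 slim capped vials (17 mm wide, fixed, tops at 62 mm).
- vial_pin (a point): Axis of the tray's steel pivot pin (head 18 mm wide, top 54 mm above the bench), 25 mm above the bench. Fixed; its axes are the base plate's: x along the long side, y the short side, z up. The aluminium plate, 170 x 120 x 8 mm, is fixed to the bench, its centre -62 mm in x, -38 mm in y from the pin; a square tray leaves an even 10 mm margin of it.
- vial_corner (a point): Outer edge of the vial tray's corner farthest from the pin, 25 mm above the bench; push near it. Turns with the tray; axes x along the tray's long side, y its short side. It lies -137 mm in x, -88 mm in y from the pin in these axes. The long wall running from it in +x faces outward to -y; pushing on that face swings the tray back towards 0.
- jar_corner (a point): The same corner of the other grey tray of the same size and build, which holds five wide capped jars (40 mm wide, tops 59 mm above the bench) and pivots on a like plate and pin of its own. Leave it as it is.
Mind the look-alikes: they are no part of the job. What is shaped like the part that bears vial_tray but orange is not meant.

How it is judged:
By the outcome, as a careful person would: the job done as asked, in the order asked, and still so for the second after the job is handed in, with the robot touching nothing.
It also fails if it takes over 32 s, if anything falls off the work surface, if the arm or the gripper's body presses on something with over 40 N, if the wrist force passes 120 N, or if a joint passes its speed limit or range.

## Working session

There is one attempt and no reset: what is moved stays moved. The work goes in short steps, Python scripts to look and compute and a tool call to move; the robot and the scene stay as the last step left them, time stands still between calls to the robot, and variables do not carry over. Pictures are saved under pics/ and viewed, and the job is handed in when it is done.

Besides the shell and the picture viewer there is one more tool, called after "Emit:" as name(argument=value, ...), one argument or row to a line, values as JSON. send_rows: Moves the arm, as the interface text tells. Its arguments: {"type":"object","properties":{"commands":{"type":"array","items":{"type":"array","items":{"type":"array","items":{"type":"number","minimum":-1,"maximum":1}}}},"jaw":{"type":"number"},"force":{"type":"number"}},"required":["commands"]}

```bash
mkdir -p pics; ls; python3 - <<'E'
from workcell import env
import cv2,numpy as np
print(env.state())
for n in("scene","top"):
    p,d=env.grab_frame(n); cv2.imwrite(f"pics/{n}0.png",p[:,:,::-1]); np.savez(f"{n}0.npz",p=p,d=d,**{k:v for k,v in env.get_calibration(n).items()})
    print(env.get_calibration(n))
E
```

```text
pics
{'time_s': 0.0, 'qpos': array([ 7.02426245e+01,  1.83517838e+01,  8.97058813e+01,  9.11073874e-04,
        7.20427812e+01, -1.14542374e+00]), 'qvel': array([ 0.01981291, -0.03134003,  0.04586214, -0.04685089, -0.02937771,
       -0.00758679]), 'effort': array([-6.34901662e-04, -4.12461913e+01, -2.31970274e+01,  7.25970813e-02,
        4.58347437e-02, -1.82303966e-04]), 'ee_pos': array([183.33755061, 544.46564379, 213.12239708]), 'ee_rot': array([ 178.36049759,   89.89955004, -110.25173582]), 'force': array([ 0.85176372, -1.00949285, -0.81390787]), 'torque': array([ 0.04743473,  0.02330169, -0.01443258]), 'gripper_width': 91.38715410453014}
{'mtx': array([[406.75798791,   0.        , 283.88684502],
       [  0.        , 406.75798791, 207.63475233],
       [  0.        ,   0.        ,   1.        ]]), 'camera_from_world': array([[ 4.16188603e-01,  9.09232849e-01, -9.09249065e-03,
        -2.36955256e+02],
       [-5.94660756e-01,  2.79735186e-01,  7.53741873e-01,
         3.16996351e+02],
       [ 6.87870360e-01, -3.08291830e-01,  6.57107689e-01,
        -1.19730789e+03],
       [ 0.00000000e+00,  0.00000000e+00,  0.00000000e+00,
         1.00000000e+00]])}
{'mtx': array([[406.03828878,   0.        , 274.6486933 ],
       [  0.        , 406.03828878, 209.41135794],
       [  0.        ,   0.        ,   1.        ]]), 'camera_from_world': array([[-2.98777380e-02, -9.99549274e-01, -2.92724639e-03,
         2.05890938e+00],
       [ 9.94726576e-01, -3.00207872e-02,  9.80703355e-02,
        -6.14688086e+02],
       [-9.81140109e-02,  1.83100120e-05,  9.95175181e-01,
        -8.34747486e+02],
       [ 0.00000000e+00,  0.00000000e+00,  0.00000000e+00,
         1.00000000e+00]])}
```

View pics/scene0.png

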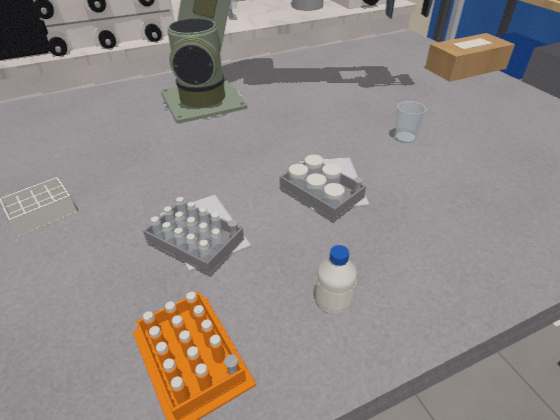

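View pics/top0.png

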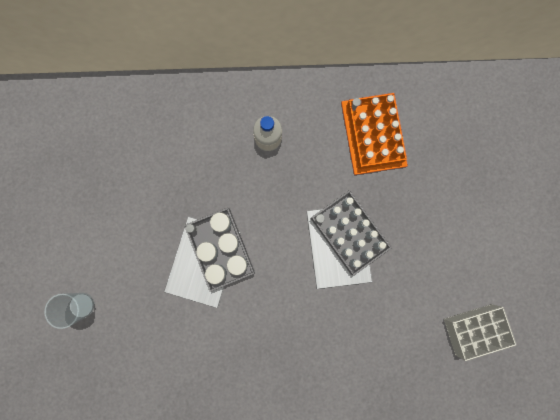

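The top view shows the grey vial tray at about (350,235) with its pin at (320,218), the grey jar tray at (220,250) with its pin at (190,228), and an orange look-alike vial tray at (375,133). The target is the grey one with slim vials. I'll confirm it in an enlarged crop.

```bash
python3 - <<'E'
import cv2,numpy as np
z=np.load("top0.npz");p=z['p'][:,:,::-1]
c=p[180:300,295:405]; cv2.imwrite("pics/crop0.png",cv2.resize(c,None,fx=5,fy=5,interpolation=cv2.INTER_CUBIC)[:600])
E
```

```text
(no output)
```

View pics/crop0.png

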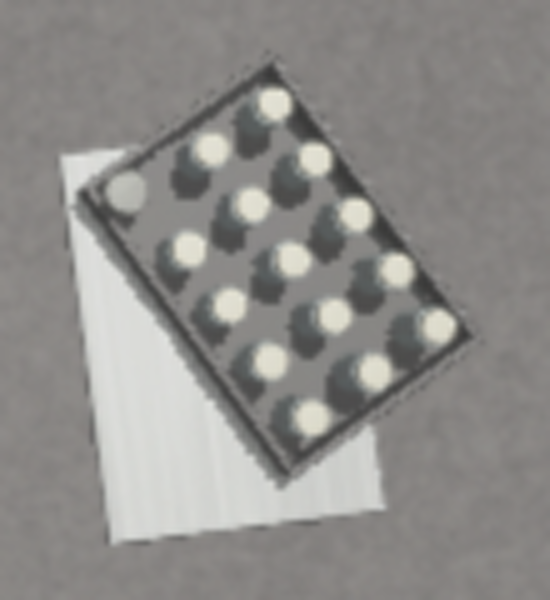

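```bash
cat > fit.py <<'E'
import cv2,numpy as np
from scipy.optimize import least_squares
def proj(P,K,T):
    P=np.atleast_2d(P);c=P@T[:3,:3].T+T[:3,3]; q=np.c_[c[:,0],-c[:,1],-c[:,2]]@K.T; return q[:,:2]/q[:,2:]
def R(a): return np.array([[np.cos(a),-np.sin(a)],[np.sin(a),np.cos(a)]])
# points (x,y,z) in frames about pin
plate=lambda sx,sy:(-62+85*sx,-38+60*sy,8.)
tray=lambda sx,sy:(-62+75*sx,-38+50*sy,38.5)
def model(v,pl,tr,pin=True):
    x,y,yaw,a=v
    out=[np.r_[R(yaw)@p[:2]+[x,y],p[2]] for p in pl]+[np.r_[R(yaw+a)@p[:2]+[x,y],p[2]] for p in tr]
    if pin: out.append([x,y,54.])
    return np.array(out)
E
python3 - <<'E'
from fit import *
z=np.load("top0.npz");K,T=z['mtx'],z['camera_from_world']
pl=[plate(1,1),plate(-1,1),plate(-1,-1)];tr=[tray(1,1),tray(1,-1),tray(-1,-1),tray(-1,1)]
uv=np.array([(62,155),(112,543),(385,508),(80,193),(270,63),(472,335),(285,477),(126,192)])/5+[295-.4,180-.4]
r=least_squares(lambda v:(proj(model(v,pl,tr),K,T)-uv).ravel(),[550,-100,.1,.5])
print(r.x,np.degrees(r.x[2:]));print(r.fun.reshape(-1,2).round(2))
x,y,yaw,a=r.x
print('corner',R(yaw+a)@[-137,-88]+[x,y],'corner goal',R(yaw)@[-137,-88]+[x,y])
z2=np.load("scene0.npz");q=proj(model(r.x,pl,tr),z2['mtx'],z2['camera_from_world'])
im=z2['p'][:,:,::-1].copy()
im=cv2.resize(im[170:290,120:270],None,fx=5,fy=5)
for u in (q-[120,170])*5: cv2.circle(im,tuple(u.astype(int)),4,(0,0,255),1)
cv2.imwrite("pics/ov0.png",im)
np.save('fit0.npy',r.x)
E
```

```text
[ 5.91314707e+02 -1.07877988e+02  1.03419133e-01  4.77451834e-01] [ 5.92547982 27.35597501]
[[-1.52  0.05]
 [-0.39  0.7 ]
 [ 0.37  0.18]
 [-0.41 -1.32]
 [ 0.03 -2.31]
 [ 1.9   1.55]
 [ 0.56  0.91]
 [-0.6   0.1 ]]
corner [ 525.0749577  -256.62372937] corner goal [ 464.13136625 -209.5509826 ]
```

View pics/ov0.png

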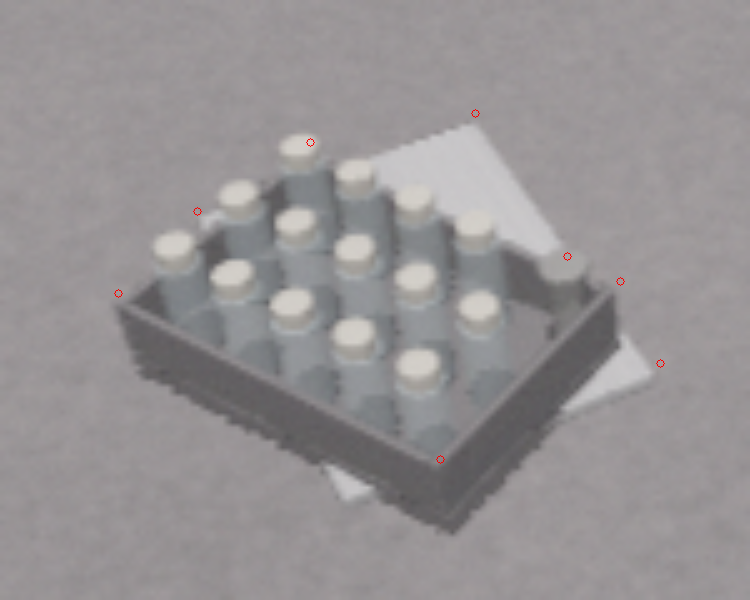

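The overlay confirms the target: slim vials, pin near (565,258) in the crop, and the tray swung about +27°. The fit agrees to a few mm. Next I'll plan the approach.

```bash
cat > plan.py <<'E'
import numpy as np
from scipy.spatial.transform import Rotation as Ro
from fit import R
def cur(env):
    s=env.state(); return s['ee_pos'],Ro.from_euler('xyz',s['ee_rot'],degrees=True)
def down(t): # tool x down, tool y at world heading t (rad)
    y=np.array([np.cos(t),np.sin(t),0]);x=np.array([0,0,-1.]);z=np.cross(x,y)
    return Ro.from_matrix(np.c_[x,y,z])
def row(p0,r0,p,r):
    return np.r_[r0.inv().apply(p-p0)/100,(r0.inv()*r).as_rotvec()/(2*np.pi)].round(4)
E
python3 - <<'E'
from workcell import env
from plan import *
p,r=cur(env);print(p,r.as_matrix().round(3))
x,y,yaw,a=np.load('fit0.npy');print('tray heading',np.degrees(yaw+a))
for d in(45,16):
  print(d,R(yaw+a)@[-115,-88-d]+[x,y], 'goal',R(yaw)@[-115,-88-d]+[x,y])
m=r.as_matrix();print('tool y heading',np.degrees(np.arctan2(m[1,1],m[0,1])))
t=R(yaw+a)@[-115,-133]+[x,y]
for h in (yaw+a,yaw+a+np.pi,yaw+a+np.pi/2,yaw+a-np.pi/2):
  print(np.degrees(h),row(p,r,np.r_[t,214],down(h)))
E
```

```text
[183.35063456 544.5095626  213.21236101] [[-0.001 -0.948  0.319]
 [-0.001  0.319  0.948]
 [-1.     0.    -0.002]]
tray heading 33.28145482273967
45 [ 568.16047988 -282.17050566] goal [ 490.65938988 -252.03938058]
16 [ 552.24666434 -257.92694001] goal [ 487.66557843 -223.1943274 ]
tool y heading 161.38961718079543
33.28145482273967 [ 2.5000e-03 -6.2851e+00 -6.6065e+00  3.5590e-01 -1.0000e-04  3.0000e-04]
213.28145482273968 [ 2.5000e-03 -6.2851e+00 -6.6065e+00 -1.4410e-01 -2.0000e-04 -1.0000e-04]
123.28145482273966 [ 2.5000e-03 -6.2851e+00 -6.6065e+00  1.0590e-01 -2.0000e-04  1.0000e-04]
-56.71854517726033 [ 2.5000e-03 -6.2851e+00 -6.6065e+00 -3.9410e-01 -1.0000e-04 -3.0000e-04]
```

Emit:
send_rows(
  commands=[
    [[0,-0.45,-0.47,0,0,0],[0,-0.9,-0.94,0,0,0],[0,-0.9,-0.94,0,0,0]],
  ],
  jaw=1,
)

```text
time_s: 0.48
ee_pos: [239.4, 423.9, 213.8]
ee_rot: [-173.4, 89.9, -102.2]
force: [-0.2, 0.7, 0.8]
gripper_width: 64.2
```

Emit:
send_rows(
  commands=[
    [[0,-0.45,-0.47,0,0,0],[0,-0.9,-0.94,0,0,0],[0,-0.9,-0.94,0,0,0]],
  ],
)

```text
time_s: 0.85
ee_pos: [294.8, 307.3, 213.9]
ee_rot: [-179.6, 90.0, -108.5]
force: [-0.5, 1.1, 0.6]
gripper_width: 34.0
```

Emit:
send_rows(
  commands=[
    [[0,-0.45,-0.47,0,0,0],[0,-0.9,-0.94,0,0,0],[0,-0.9,-0.94,0,0,0]],
  ],
)

```text
time_s: 1.23
ee_pos: [350.7, 190.3, 214.0]
ee_rot: [-26.6, 90.0, 44.5]
force: [0.6, 0.7, -0.6]
gripper_width: 4.2
```

Emit:
send_rows(
  commands=[
    [[0,-0.45,-0.47,0,0,0],[0,-0.9,-0.94,0,0,0],[0,-0.9,-0.94,0,0,0]],
  ],
)

```text
time_s: 1.6
ee_pos: [406.5, 72.8, 213.9]
ee_rot: [-31.2, 89.9, 39.9]
force: [0.9, 1.1, 0.3]
gripper_width: 0.5
```

Emit:
send_rows(
  commands=[
    [[0,-0.45,-0.47,0,0,0],[0,-0.9,-0.94,0,0,0],[0,-0.9,-0.94,0,0,0]],
  ],
)

```text
time_s: 1.98
ee_pos: [462.0, -44.5, 213.6]
ee_rot: [-20.2, 90.0, 51.1]
force: [-0.2, 0.3, -0.6]
gripper_width: 0.2
```

Emit:
send_rows(
  commands=[
    [[0,-0.45,-0.47,0,0,0],[0,-0.9,-0.94,0,0,0],[0,-0.9,-0.94,0,0,0]],
  ],
)

```text
time_s: 2.35
ee_pos: [517.3, -161.8, 213.2]
ee_rot: [11.1, 90.0, 82.4]
force: [-0.2, 0.6, -1.0]
gripper_width: 0.8
```

Emit:
send_rows(
  commands=[
    [[0,-0.45,-0.47,0.027,0,0],[0,-0.9,-0.94,0.055,0,0],[0,-0.9,-0.94,0.083,0,0],[0,-0.9,-0.94,0.11,0,0],[0,-0.9,-0.94,0.138,0,0],[0,-0.9,-0.94,0.165,0,0],[0,-0.9,-0.94,0.193,0,0],[0,-0.9,-0.94,0.22,0,0],[0,-0.9,-0.94,0.248,0,0],[0,-0.9,-0.94,0.275,0,0],[0,-0.9,-0.94,0.302,0,0],[0,-0.9,-0.94,0.33,0,0],[0,-0.9,-0.94,0.356,0,0],[0,-0.9,-0.94,0.356,0,0]],
  ],
)

```text
time_s: 4.1
ee_pos: [571.4, -276.2, 213.8]
ee_rot: [160.0, 89.9, 103.5]
force: [-0.1, 0.3, 0.2]
gripper_width: 0.9
```

```bash
python3 - <<'E'
from workcell import env
from plan import *
import cv2
c=env.get_calibration("wrist");q,d=env.grab_frame("wrist");np.savez("wrist1.npz",p=q,d=d,**c);cv2.imwrite("pics/wrist1.png",q[:,:,::-1])
p,r=cur(env);m=r.as_matrix();print(p,np.degrees(np.arctan2(m[1,1],m[0,1])),env.state()['qpos'])
E
```

```text
[ 571.2359486  -276.83257954  213.849158  ] 33.54061729191063 [-2.69239931e+01  2.37892351e+01  8.12162975e+01  5.90343651e-02
  7.50459991e+01  2.95201151e+01]
```

View pics/wrist1.png

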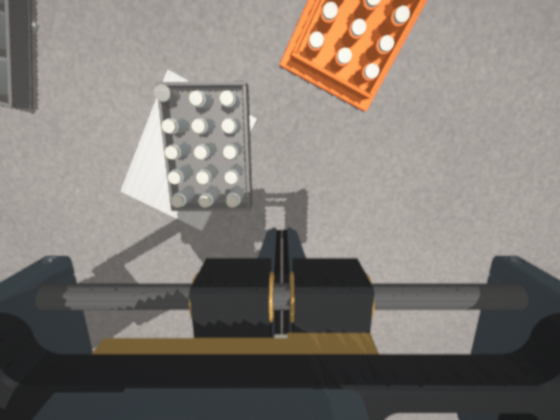

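The wrist view shows the tray at (205,148), aligned with the image, and its plate behind it. The finger tips are at (282,235). I'll refine the fit with this view.

```bash
python3 - <<'E'
import cv2,numpy as np
p=np.load("wrist1.npz")['p'][:,:,::-1]
c=p[65:225,110:265]; cv2.imwrite("pics/wc1.png",cv2.resize(c,(580,598),interpolation=cv2.INTER_CUBIC))
from fit import *
z=np.load("wrist1.npz");v=np.load('fit0.npy')
pl=[plate(1,1),plate(-1,1),plate(-1,-1)];tr=[tray(1,1),tray(1,-1),tray(-1,-1),tray(-1,1)]
print(proj(model(v,pl,tr),z['mtx'],z['camera_from_world']).round(1))
E
```

```text
[[165.1  68. ]
 [119.2 191.7]
 [202.1 230.6]
 [153.5  80.7]
 [244.2  81. ]
 [248.2 211. ]
 [168.2 210.6]
 [160.1  92.1]]
```

View pics/wc1.png

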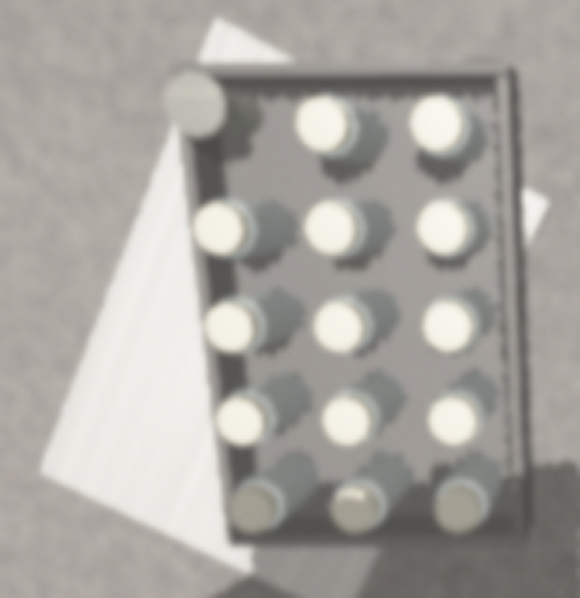

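```bash
python3 - <<'E'
import cv2,numpy as np
p=np.load("wrist1.npz")['p'][:,:,::-1]
f=lambda x,y:cv2.resize(p[y:y+24,x:x+32],(384,288),interpolation=cv2.INTER_NEAREST)
g=cv2.convertScaleAbs(np.vstack([np.hstack([f(150,70),f(228,72)]),np.hstack([f(158,195),f(228,195)])]),alpha=1.3)
cv2.imwrite("pics/z1.png",g)
E
```

```text
(no output)
```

View pics/z1.png

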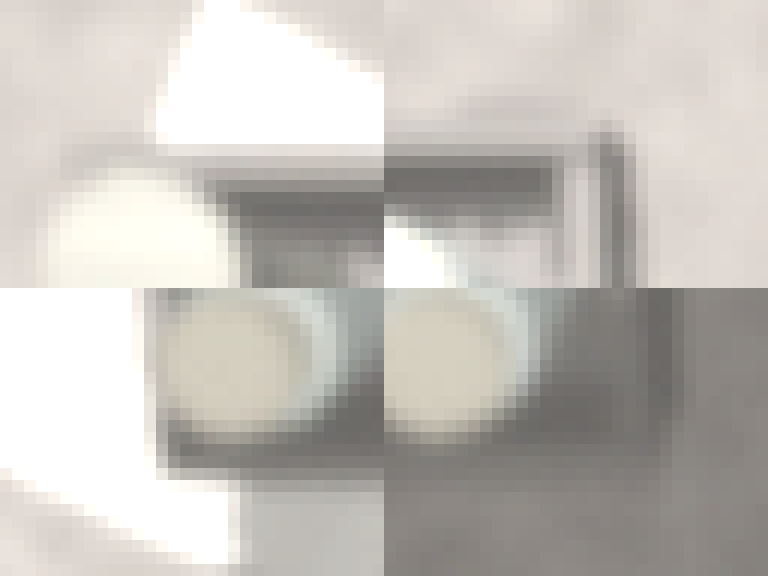

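```bash
python3 - <<'E'
from fit import *
z=np.load("wrist1.npz");K,T=z['mtx'],z['camera_from_world']
pl=[plate(1,1),plate(-1,1),plate(1,-1)];tr=[tray(1,-1),tray(-1,-1),tray(-1,1)]
uv=np.array([(167.5,69.8),(120.7,190.7),(256.6,118.8),(246,82.5),(249.7,209.8),(170.9,210.2),(162.1,92.8)])
r=least_squares(lambda v:(proj(model(v,pl,tr),K,T)-uv).ravel(),[590,-107,.1,.5])
print(r.x,np.degrees(r.x[2:]));print(r.fun.reshape(-1,2).round(2))
x,y,yaw,a=r.x;np.save('fit1.npy',r.x)
print('corner',R(yaw+a)@[-137,-88]+[x,y],'corner goal',R(yaw)@[-137,-88]+[x,y])
from workcell import env
from plan import *
p,ro=cur(env)
for d in(45,14): 
  g=R(yaw+a)@[-115,-88-d]+[x,y]; print(d,g,row(p,ro,np.r_[g,20],down(yaw+a)))
E
```

```text
[ 5.91888221e+02 -1.10021868e+02  9.26541529e-02  4.91480453e-01] [ 5.30869191 28.15975568]
[[-0.31 -1.26]
 [-0.93  0.85]
 [ 0.97 -0.27]
 [ 0.13 -1.04]
 [ 0.58  1.48]
 [-0.55  1.01]
 [ 0.03  0.04]]
corner [ 526.13427634 -258.9830001 ] corner goal [ 463.61776315 -210.31987247]
45 [ 569.30294439 -284.38902497] [ 1.9384e+00 -5.8700e-02  5.4800e-02  2.0000e-04 -2.0000e-04 -1.0000e-04]
14 [ 552.20713611 -258.52914601] [ 1.9388e+00 -5.8300e-02 -2.5520e-01  2.0000e-04 -2.0000e-04 -1.0000e-04]
```

Emit:
send_rows(
  commands=[
    [[0.5,-0.05,0.05,0,0,0],[0.97,-0.05,0.05,0,0,0]],
  ],
)

```text
time_s: 4.4
ee_pos: [569.7, -285.4, 116.3]
ee_rot: [51.2, 89.9, -5.4]
force: [-0.4, -0.6, -0.3]
gripper_width: 0.1
```

Emit:
send_rows(
  commands=[
    [[0.5,0,0,0,0,0],[0.85,0,0,0,0,0],[0.96,0,0,0,0,0],[0.96,0,0,0,0,0]],
  ],
)

```text
time_s: 4.9
ee_pos: [569.6, -286.0, 21.1]
ee_rot: [152.9, 90.0, 96.3]
force: [0.3, 0.8, 0.9]
gripper_width: 0.5
```

```bash
python3 - <<'E'
from workcell import env
from plan import *
p,r=cur(env);print(p,env.state()['force'])
x,y,yaw,a=np.load('fit1.npy')
print('in tray frame',R(-yaw-a)@(p[:2]-[x,y]))
D=14.5
for k in np.arange(a,-.001,-np.radians(2.5)).tolist()+[0.]:
  print(round(np.degrees(k),1),row(p,r,np.r_[R(yaw+k)@[-115,-88-D]+[x,y],20],down(yaw+k)).tolist())
E
```

```text
[ 569.58733178 -285.98591875   21.06271401] [0.29930857 0.79552087 0.86048703]
in tray frame [-115.64341827 -134.48894556]
28.2 [0.0107, 0.0056, -0.3199, -0.0004, -0.0, -0.0]
25.7 [0.0107, -0.0381, -0.3709, 0.0065, -0.0, -0.0]
23.2 [0.0107, -0.0796, -0.4238, 0.0135, -0.0001, -0.0]
20.7 [0.0108, -0.1188, -0.4785, 0.0204, -0.0001, -0.0]
18.2 [0.0108, -0.1555, -0.5348, 0.0274, -0.0001, -0.0]
15.7 [0.0108, -0.1897, -0.5926, 0.0343, -0.0001, -0.0]
13.2 [0.0108, -0.2214, -0.6519, 0.0413, -0.0001, -0.0]
10.7 [0.0108, -0.2504, -0.7125, 0.0482, -0.0001, -0.0]
8.2 [0.0108, -0.2768, -0.7743, 0.0551, -0.0001, -0.0]
5.7 [0.0108, -0.3005, -0.8372, 0.0621, -0.0001, -0.0]
3.2 [0.0109, -0.3213, -0.9011, 0.069, -0.0001, -0.0]
0.7 [0.0109, -0.3394, -0.9658, 0.076, -0.0001, -0.0]
0.0 [0.0109, -0.3437, -0.983, 0.0778, -0.0001, -0.0]
```

Emit:
send_rows(
  commands=[
    [[0,0,-0.1,0,0,0],[0,0,-0.2,0,0,0],[0,0.005,-0.32,0,0,0],[0,-0.038,-0.371,0.0065,0,0],[0,-0.08,-0.424,0.0135,0,0],[0,-0.119,-0.478,0.0204,0,0],[0,-0.156,-0.535,0.0274,0,0],[0,-0.19,-0.593,0.0343,0,0],[0,-0.221,-0.652,0.0413,0,0],[0,-0.25,-0.712,0.0482,0,0],[0,-0.277,-0.774,0.0551,0,0],[0,-0.3,-0.837,0.0621,0,0],[0,-0.3,-0.837,0.0621,0,0]],
  ],
)

```text
time_s: 6.52
ee_pos: [498.0, -232.7, 21.6]
ee_rot: [56.4, 89.9, -22.6]
force: [0.4, -0.6, 0.3]
gripper_width: 0.2
```

```bash
cat > look.py <<'E'
import sys
from workcell import env
from plan import *
import cv2
t=sys.argv[1]; x0,y0,x1,y1=map(int,sys.argv[3:7]); n=sys.argv[2]
c=env.get_calibration(n);q,d=env.grab_frame(n);np.savez(f"{n}{t}.npz",p=q,d=d,**c)
k=min(800/(x1-x0),600/(y1-y0)); im=cv2.resize(q[y0:y1,x0:x1,::-1],None,fx=k,fy=k,interpolation=cv2.INTER_CUBIC)
cv2.imwrite(f"pics/{n}{t}.png",im[:600,:800]);print('scale',k)
p,r=cur(env);x,y,yaw,a=np.load('fit1.npy');print(p,R(-yaw)@(p[:2]-[x,y]),env.state()['force'],env.state()['time_s'])
E
python3 look.py 2 wrist 0 0 560 420;python3 look.py 2 top 295 180 405 300
```

```text
scale 1.4285714285714286
[ 498.0403828  -232.67077307   21.41194985] [-104.79297218 -113.43986754] [-0.10200938 -1.38725884 -0.88826507] 6.575
scale 5.0
[ 498.05307207 -232.74443746   21.24744845] [-104.78715288 -113.51438999] [ 0.48683959 -0.96732419  0.30332392] 6.625
```

View pics/wrist2.png

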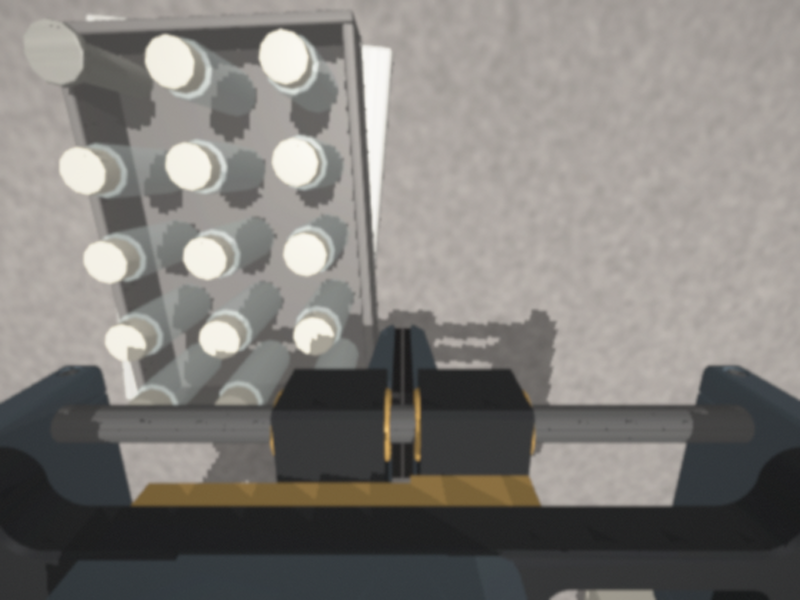

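View pics/top2.png

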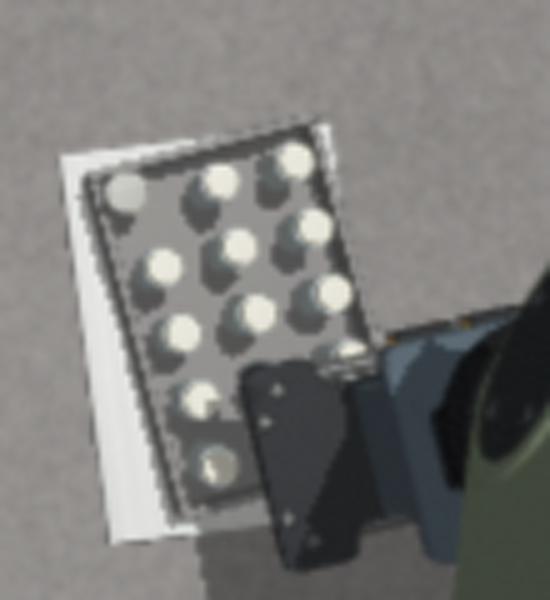

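The tray follows the fingers, with about 7–8° left judging by the vial rows. The fingers are thinner than I assumed. I'll continue to about 2° short, then back off and measure.

```bash
cat > arc.py <<'E'
import sys
from plan import *
x,y,yaw,a=np.load('fit1.npy')
k0=float(sys.argv[1]);D=14.5
P=lambda k:(np.r_[R(yaw+np.radians(k))@[-115,-88-D]+[x,y],20],down(yaw+np.radians(k)))
for k in map(float,sys.argv[2:]): print(k,row(*P(k0),*P(k)).tolist())
E
python3 arc.py 5.66 4 2.5 1 0
```

```text
4.0 [0.0, -0.0292, -0.0337, 0.0046, 0.0, 0.0]
2.5 [0.0, -0.0548, -0.065, 0.0088, 0.0, 0.0]
1.0 [0.0, -0.0795, -0.0968, 0.0129, 0.0, 0.0]
0.0 [0.0, -0.0955, -0.1184, 0.0157, 0.0, 0.0]
```

Emit:
send_rows(
  commands=[
    [[0,-0.029,-0.034,0.0046,0,0],[0,-0.055,-0.065,0.0088,0,0],[0,-0.08,-0.097,0.0129,0,0],[0,-0.0955,-0.118,0.0157,0,0],[0,-0.0955,-0.118,0.0157,0,0]],
  ],
)

```text
time_s: 7.25
ee_pos: [486.2, -222.9, 20.9]
ee_rot: [-136.2, 90.0, 139.0]
force: [0.2, -1.0, 0.7]
gripper_width: 0.6
```

Emit:
send_rows(
  commands=[
    [[0,0,0.1,0,0,0],[0,0,0.4,0,0,0],[-0.4,0,0.45,0,0,0],[-1,0,0.45,0,0,0]],
  ],
)

```text
time_s: 7.75
ee_pos: [488.9, -268.2, 119.8]
ee_rot: [-127.2, 89.6, 148.0]
force: [1.1, -0.2, -0.4]
gripper_width: 0.3
```

Emit:
send_rows(
  commands=[
    [[-0.5,0,0,0,0,0],[-1,0,0,0,0,0],[-1,0,0,0,0,0]],
  ],
)

```text
time_s: 8.12
ee_pos: [492.4, -269.4, 225.0]
ee_rot: [57.2, 89.5, -27.6]
force: [0.6, -0.4, 0.3]
gripper_width: 0.5
```

```bash
python3 look.py 3 wrist 80 50 280 230
```

```text
scale 3.3333333333333335
[ 490.94763756 -268.65393755  222.23104175] [-115.18451572 -148.61245607] [ 0.23869772 -0.22941302 -0.30913559] 8.175
```

View pics/wrist3.png

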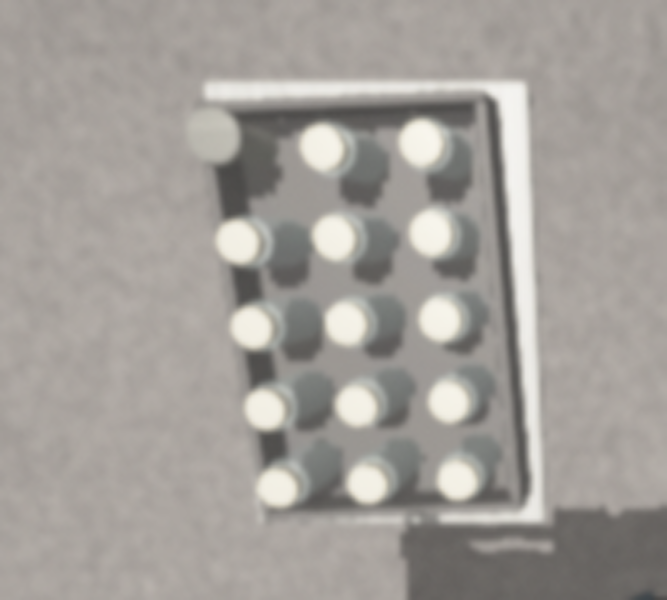

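```bash
cat > edge.py <<'E'
import sys,cv2,numpy as np
from fit import *
n,rlo,rhi,c0,c1=sys.argv[1],*map(int,sys.argv[2:6])
z=np.load(n+".npz");K,T=z['mtx'],z['camera_from_world']
g=cv2.cvtColor(z['p'],cv2.COLOR_RGB2GRAY).astype(float)
def back(uv,h):
    d=np.c_[(uv-K[:2,2])/[K[0,0],K[1,1]],np.ones(len(uv))]*[1,-1,-1]
    Rm=T[:3,:3];o=-Rm.T@T[:3,3];w=d@Rm;s=(h-o[2])/w[:,2];return o+w*s[:,None]
A,B=[],[]
for r in range(rlo,rhi):
    s=g[r,c0:c1];xs=np.arange(c0,c1)
    m=int(np.argmax(s)); 
    def cross(i,j,step):
        # half-level crossing walking from peak m
        lo=np.min(s[i:j]) if step<0 else np.median(s[j-4:j]); h=(s[m]+lo)/2;k=m
        while 0<k+step<len(s) and s[k+step]>h:k+=step
        q=k+step
        if not 0<=q<len(s): return None
        return xs[k]+step*(s[k]-h)/(s[k]-s[q])
    a=cross(max(0,m-7),m,-1) if m>1 else None;b=cross(m,len(s),1)
    if a and b: A.append((a,r));B.append((b,r))
A,B=back(np.array(A),8.5)[:,:2],back(np.array(B),8.)[:,:2]
def line(P):
    for _ in range(4):
        c=P.mean(0);u=np.linalg.svd(P-c)[2][0];e=(P-c)@[-u[1],u[0]];P=P[abs(e)<max(1,2.5*e.std())]
    return c,u*np.sign(u[0]),e.std(),len(P)
ca,ua,ea,na=line(A);cb,ub,eb,nb=line(B)
ang=lambda u:np.degrees(np.arctan2(u[1],u[0]))
print('tray base',ang(ua),ea,na,'plate',ang(ub),eb,nb,'diff',ang(ua)-ang(ub))
nrm=np.array([-ub[1],ub[0]])
for P in(A[:3].mean(0),ca,A[-3:].mean(0)): print('margin at',((P-cb)@ub).round(1),((P-cb)@nrm).round(2))
E
python3 edge.py wrist3 88 196 222 255
```

```text
tray base 7.58079818060254 0.1255524667896854 108 plate 5.274593416626513 0.12321762570502275 108 diff 2.3062047639760266
margin at 65.0 10.0
margin at 0.0 7.54
margin at -69.2 4.67
```

The bottom edge of the tray against the plate edge, both at about the same height, gives 2.3° left. The margin is 10.0 mm near the pin and 4.7 mm at the far end. Back down for the last bit.

```bash
python3 arc.py 0 2 -1 -2.3
```

```text
2.0 [0.0, 0.0365, 0.0395, -0.0056, 0.0, 0.0]
-1.0 [0.0, -0.0177, -0.0202, 0.0028, 0.0, 0.0]
-2.3 [0.0, -0.0402, -0.047, 0.0064, 0.0, 0.0]
```

Emit:
send_rows(
  commands=[
    [[0.5,0,0,0,0,0],[1,0,0,0,0,0]],
  ],
)

```text
time_s: 8.43
ee_pos: [489.5, -267.6, 118.2]
ee_rot: [-129.5, 89.9, 145.7]
force: [-0.6, -1.1, -0.7]
gripper_width: 0.4
```

Emit:
send_rows(
  commands=[
    [[0.5,0,0,0,0,0],[0.85,0,0,0,0,0],[1,0,0,0,0,0],[1,0,0,0,0,0]],
  ],
)

```text
time_s: 8.93
ee_pos: [489.7, -267.6, 19.5]
ee_rot: [-127.2, 89.8, 148.0]
force: [0.3, -0.1, -0.2]
gripper_width: 0.5
```

Emit:
send_rows(
  commands=[
    [[0,0,-0.2,0,0,0],[0,0,-0.35,0,0,0],[0,0,-0.43,0,0,0],[0,-0.01,-0.46,0.0015,0,0],[0,-0.018,-0.47,0.003,0,0],[0,-0.028,-0.483,0.0045,0,0],[0,-0.04,-0.497,0.0064,0,0],[0,-0.04,-0.497,0.0064,0,0]],
  ],
)

```text
time_s: 9.93
ee_pos: [482.0, -219.0, 20.9]
ee_rot: [-147.3, 90.0, 125.5]
force: [0.9, -2.1, 2.5]
gripper_width: 0.5
```

Emit:
send_rows(
  commands=[
    [[0,0,0.1,0,0,0],[0,0,0.4,0,0,0],[-0.4,0,0.45,0,0,0],[-1,0,0.45,0,0,0]],
  ],
)

```text
time_s: 10.42
ee_pos: [482.5, -263.8, 119.7]
ee_rot: [-125.8, 89.6, 147.0]
force: [1.3, 0.0, 0.3]
gripper_width: 0.6
```

Emit:
send_rows(
  commands=[
    [[-0.5,0,0,0,0,0],[-1,0,0,0,0,0],[-1,0,0,0,0,0],[-1,0,0,0,0,0]],
  ],
)

```text
time_s: 10.92
ee_pos: [483.5, -263.6, 219.8]
ee_rot: [-128.8, 89.8, 144.1]
force: [-0.7, 0.9, -0.8]
gripper_width: 0.6
```

```bash
python3 look.py 4 wrist 80 50 280 230; python3 edge.py wrist4 88 196 222 255
```

```text
scale 3.3333333333333335
[ 483.29409468 -263.43126104  219.09326865] [-122.32201946 -142.70406298] [-0.5595932   0.52821815  0.20753101] 10.975
tray base 5.482009486205341 0.11207950915753982 103 plate 5.224674828540297 0.1240024610232138 103 diff 0.2573346576650435
margin at 61.4 9.94
margin at 0.4 9.66
margin at -68.9 9.43
```

View pics/wrist4.png

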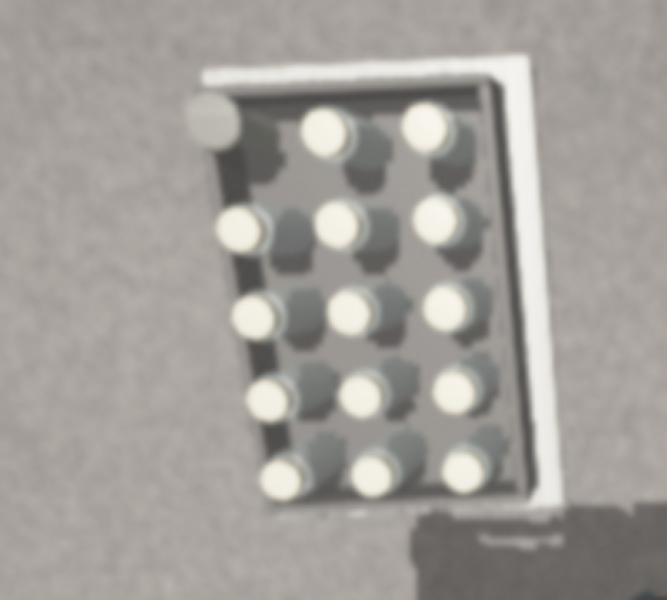

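The remaining error is 0.26° and the margin runs from 9.9 to 9.4 mm, so the tray is square within the measuring accuracy. Last check: the whole scene and the jar tray.

```bash
python3 look.py 5 top 0 0 560 420; python3 - <<'E'
import numpy as np
a=np.load('top0.npz')['p'].astype(int);b=np.load('top5.npz')['p'].astype(int)
print('jar region diff',abs(a-b)[200:310,160:260].mean(), abs(a-b)[200:310,160:260].max(),'bench ref',abs(a-b)[320:400,120:220].mean())
E
```

```text
scale 1.4285714285714286
[ 483.33030958 -263.39479459  218.87053229] [-122.28258596 -142.6711036 ] [ 1.08650042  0.15661174 -0.07967121] 11.025
jar region diff 8.732151515151514 14 bench ref 8.079791666666667
```

View pics/top5.png

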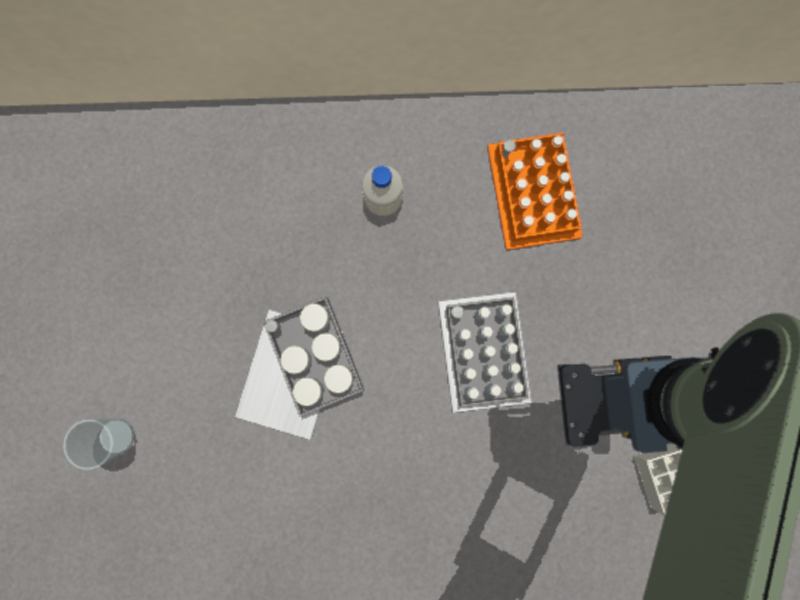

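The vial tray lies squarely on its plate at (485,352) with an even margin. The jar tray at (315,355) has not moved, and the arm is clear of everything.

```bash
python3 -c "
from workcell import env
print(env.job_done())"
```

```text
the job is handed in; nothing more can be done
None
```

I pushed the grey vial tray round on its pin with the shut fingers, from about +28° to nearly 0°. It took two pushes and a small final nudge. I then lifted the arm clear and handed the job in at about 11 s.

- **Squareness:** the last wrist picture shows the tray 0.26° from its plate. The margin is 9.4 to 9.9 mm along the long side I pushed, against the 10 mm asked for.
- **Jar tray and the rest:** in the top view the jar tray matches the first picture. The orange tray and the other objects look untouched. The gripper's shadow falls near the tray, but nothing touches it.
- **Forces:** the wrist force readings, taken at the end of each move, stayed at a few newtons.
- **Mismatches:** I count 14 vials in the tray where the description says 13. It is the only grey tray of slim vials, so I took it as the one meant. The fingers also turned out thinner than I assumed, so the tray stopped 2.3° short after the second push; the final nudge corrected that.

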